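Reset the peak gauge and close up the rubber test length

ROBOT

A 6-joint arm with a two-finger parallel gripper is mounted at the origin on the work surface. World frame = base frame: x ahead of the robot, y to its left, z up, the work surface at z = 0. Lengths are in m, angles in rad, forces in N, time in s.
With the tool pointing down it reaches from about 0.275 to 1 m from the base axis. Payload 8.4 kg.
Tool frame: the origin (TCP) lies midway between the tips of the shut fingers; the grasp point (between the pads) lies 19 mm behind it; z points along the fingers, y is the line along which they close (so a half turn about z gives the same grasp; the last joint's range is limited). The gripper opens to 85 mm and grips with 20 to 120 N. Pads are 22 mm wide; open, the fingers measure 114 mm over their backs; the gripper's body (76 mm by 85 mm) begins 54 mm behind the grasp point. The pads swing forward as they close: fully open they stand 13 mm farther back than shut.
Start: joints at [1.346, 0.353, 1.633, -0, 1.155, -0.002], TCP at [0.138, 0.61, 0.231] pointing down, gripper open.
Joint ranges: [-2.63, 2.63], [-0.92, 2.1], [0.06, 2.66], [-1.3, 4.44], [0, 2.69], [-3.02, 3.02]. Speed limits (rad/s): [2.22, 2.22, 2.79, 3.14, 3.14, 3.14].

INTERFACE

Orientations are given as a unit quaternion [x, y, z, w].
In Python, from workcell import env gives the robot as it stands.
- The arm moves only by the tool send_rows, never from a script. Its argument "rows" is a list of rows, each a list of 7 numbers: the turn, a rotation vector about the tool's x, y, z in degrees, then the shift along the tool's x, y, z in units of 60 mm (1.0 is 60 mm), then the opening, from 0 (shut) to 1 (fully open). In form: [[ax, ay, az, tx, ty, tz, grip], ...]. A call has 1 to 5 rows; each row is the pose to reach, as a shift and turn from the pose commanded when the call began, along the tool's axes at that moment; what a row does not reach only later rows make up. A row lasts 1/8 s, in which the tool goes at most 62.5 mm and 10.7 degrees, less where a joint would pass 70% of its speed; a pose out of reach is approached as far as the arm can. A call with a gripper value outside its range is refused whole. The fingers move at their own pace and stop on an object; "force" is the grip in N (left out, the last holds). Time passes only in rows, so rows that repeat a pose let the fingers close. It gives the time, the measured TCP pose, the force, the opening and the grip force at its end, in the units of the state.
- env.read_state(): the state, without advancing time (a new reading comes with each control period).
- env.snapshot(name): name is "scene" or "side" or "wrist"; returns a dict with "color" (384x512x3 uint8, red, green, blue), "fx", "fy", "cx", "cy" (pixels), "extrinsics" (4x4, takes a point from camera to world coordinates). Camera axes: x right, y up, looking along -z (the intrinsics and any distortion apply to the point x, -y, -z); pixel columns grow to the right and rows downward; lengths in m; the calibration is good to about 2 mm. The wrist camera is an equidistant fisheye: a pixel r from the principal point sees the ray r / f radians off the axis. A picture is of the moment at which its call begins. There is no depth.
- env.sign_off(): hands the job in; it is judged then, once.
Trained networks look in a picture, given as the dict that the camera call returned (one of the last four; its "shot" number tells which), for a name from the list of things; names that differ only in an ending like _2 or _b are one class to them, and where a whole thing is asked for, a point or a joint stands for the part that bears it (a point fixed in the world has none). Each returns a list of dicts, best first, with "score" (0 to 1); they miss things now and then, are a little off and sometimes report something else, mostly with a low value. They report only what shows in the picture. A call takes as long as a camera call. They do not tell look-alikes from the thing itself.
- env.boxes_of(target, picture): "point" ([row, column] in pixels, amid what is visible of it).
The state is a dict: "clock": time; "q": joint angles; "dq": joint speeds; "joint_torque": joint torques, N m; "tool_pos": TCP position; "orientation": TCP orientation; "wrist_force": force on the tool from outside, world axes, zero at the start; "moment": the same for the moment, N m; "opening": opening from 0.0 (shut) to 1.0 (fully open); "gripper_force": force on a finger pad.
Only numpy, scipy, OpenCV 4.12 (cv2) and the standard library are available. Lean on these libraries where they do the work, as an engineer would, in place of code of your own. Each camera call takes 0.05 s, during which the arm holds its last target. There are 200 camera calls.

TASK

The last run gave a false peak because there was a gap in the test length. On the aluminium bed, slide the loose length of black rubber profile along its channel until its end butts flush against the clamped length, and turn the bar knob of the peak gauge back anticlockwise (seen from above) until its pointer is fully home at the zero stop. Let go of everything, and do not knock or shift the other things on the bench.

Things in the scene. Friction and masses are not known exactly. Their poses are not given: they have to be found in the camera images.
- gauge: peak gauge fixed to the bench: grey box 180 x 180 x 55 mm with a round white dial (164 mm diameter over its rim) on top, face up, at 70 mm height. Origin: centre of the underside, z up. The knob's axis is its z axis. The zero mark and a small steel stop pin are at 135 degrees from the gauge's +x towards its +y; the scale runs 270 degrees clockwise from there
- pointer (a joint): angle of the pointer and its bar knob (rad): 0 at the zero stop, growing clockwise seen from above, up to 4.7. A light drag holds it where it is left (0.06 N m). Return it by turning anticlockwise seen from above, against the stop; it takes more than one grasp on most starts
- pointer_grip (a point): on the knob's axis at the height to grip, 101 mm above the bench. The knob is an upright black bar 64 mm long, 16 mm thick, its top 114 mm and its foot 81 mm above the bench, on a flat disc of 34 mm radius. The point's +x axis points along the bar towards the pointer's tip; z up. The thin pointer lies flat on the dial, to 67 mm radius; a white line on the bar's top marks the pointer's end
- bed: aluminium test bed fixed to the bench, 360 x 110 x 12 mm, long axis x. Origin: centre of the underside. Its channel floor is 12 mm above the bench; two steel guide strips, tops 22 mm above the bench, run along it 54 mm apart. The clamped piece is at its +x end, under a dark cross bar with two black knobs (tops 78 mm above the bench, 90 mm from the origin along +x)
- clamped_piece: black rubber profile 120 x 50 mm, 32 mm high with a 10 mm wide, 8 mm high ridge along each long side (40 mm in all), clamped on the bed. Origin: centre of the underside, x along its length, same axes as the bed. It does not move
- clamped_face (a point): centre of the clamped piece's free end face, 16 mm above its underside; x points along the bed into the clamped piece
- loose_piece: the loose length, the same black profile 120 x 50 x 40 mm, about 0.28 kg, lying in the bed's channel (2 mm of play each side), its top 52 mm above the bench. Origin: centre of the underside, x along its length towards the clamped piece. It can be gripped across its 50 mm width above the guide strips
- loose_face (a point): centre of the loose piece's end face that looks at the clamped piece, 60 mm along x from its origin and 16 mm above its underside
- short_offcut: 70 mm offcut of the same black profile (50 mm wide, 40 mm high), lying on the bench behind the bed; leave it. Origin: centre of the underside
- weight: steel cylinder weight with a neck and button, 52 mm diameter, 72 mm high, standing near the bed; leave it. Origin: centre of the underside
- steel_block: plain steel block 50 x 80 x 30 mm standing behind the gauge; leave it. Origin: centre of the underside
- driver: screwdriver 190 mm long lying in front of the bed, on the robot's side; leave it. Origin: at its middle, on the bench
Things that resemble listed ones, but are neither listed nor needed, are in the scene too. What is shaped like the loose_piece but yellow is not meant.

How it is judged:
At the end, for the whole second after the job is handed in: The pointer is at rest within 0.05 rad of its zero stop; the loose piece lies flat and at rest in the channel, in line with the clamped one (within 5 mm sideways, 3 mm in height, 0.04 rad), with less than 2 mm between their end faces (value of joint pointer below 0.05 rad and not (velocity of joint pointer above 0.05 rad/s or velocity of joint pointer below -0.05 rad/s) and x of loose_face in the frame of clamped_face above -0.002 m and y of loose_face in the frame of clamped_face between -0.005 and 0.005 m and z of loose_face in the frame of clamped_face below 0.003 m and angle between the x axis of loose_piece and the x axis of bed, either way round below 0.04 rad and angle between loose_piece's own z axis and vertical below 0.04 rad and linear speed of loose_piece below 0.01 m/s); the robot touches nothing.
It fails at once if a bystander is knocked or shifted by more than 30 mm (distance of any of short_offcut, weight, steel_block, driver from where it was at the start of the episode above 0.03 m).
It also fails if it takes over 61 s, if anything falls off the work surface, if the arm or the gripper's body presses on something with over 40 N, if the wrist force passes 120 N, or if a joint passes its speed limit or range.

## Working session

There is one attempt and no reset: what is moved stays moved. The work goes in short steps, Python scripts to look and compute and a tool call to move; the robot and the scene stay as the last step left them, time stands still between calls to the robot, and variables do not carry over. Pictures are saved under pics/ and viewed, at most 10 in all, crops included, and the job is handed in when it is done.

Besides the shell and the picture viewer there is one more tool, called after "Request:" by a JSON object that holds its "op" and its "data". send_rows: Moves the arm, as the interface text tells. Its arguments: {"type":"object","properties":{"rows":{"type":"array"},"force":{"type":"number"}},"required":["rows"]}

```bash
mkdir -p pics; cat > h.py <<'E'
import numpy as np, cv2
from workcell import env
from scipy.spatial.transform import Rotation as R
def ray(p,rc):
    u=(rc[1]-p['cx'])/p['fx']; v=(rc[0]-p['cy'])/p['fy']
    if p.get('fish'):
        r=np.hypot(u,v); s=np.sin(r)/max(r,1e-9); d=np.array([u*s,-v*s,-np.cos(r)])
    else: d=np.array([u,-v,-1.])
    E=np.array(p['extrinsics']); d=E[:3,:3]@d
    return E[:3,3],d/np.linalg.norm(d)
def atz(p,rc,z):
    o,d=ray(p,rc); return o+d*(z-o[2])/d[2]
def proj(p,X):
    E=np.array(p['extrinsics']); c=E[:3,:3].T@(np.array(X)-E[:3,3]); x,y,z=c[0],-c[1],-c[2]
    if p.get('fish'):
        t=np.arctan2(np.hypot(x,y),z); h=np.hypot(x,y)+1e-12; x,y=t*x/h,t*y/h
    else: x,y=x/z,y/z
    return [p['cy']+p['fy']*y,p['cx']+p['fx']*x]
def tri(a,ra,b,rb):
    o1,d1=ray(a,ra);o2,d2=ray(b,rb)
    s=np.linalg.lstsq(np.c_[d1,-d2],o2-o1,rcond=None)[0]
    P,Q=o1+s[0]*d1,o2+s[1]*d2
    return (P+Q)/2,np.linalg.norm(P-Q)
def snap(n):
    p=env.snapshot(n); p['fish']=(n=='wrist'); return p
def save(p,f,crop=None,s=1):
    im=cv2.cvtColor(p['color'],cv2.COLOR_RGB2BGR)
    if crop: r0,r1,c0,c1=crop; im=im[r0:r1,c0:c1]
    cv2.imwrite('pics/'+f,cv2.resize(im,None,fx=s,fy=s,interpolation=cv2.INTER_CUBIC))
E
python3 - <<'E'
from h import *
import pickle
np.set_printoptions(precision=4,suppress=True)
P={n:snap(n) for n in('scene','side','wrist')}
pickle.dump(P,open('P0.pkl','wb'))
print(env.read_state()['clock'],env.read_state()['tool_pos'],env.read_state()['orientation'])
for n,p in P.items(): print(n,p['fx'],p['cx'],p['cy'],np.array(p['extrinsics'])[:3,3])
ims=[cv2.cvtColor(P[n]['color'],cv2.COLOR_RGB2BGR) for n in('scene','side')]
save(P['scene'],'scene.png',s=1.5);save(P['side'],'side.png',s=1.5)
for t in ['gauge','pointer_grip','bed','clamped_piece','loose_piece','short_offcut','weight','steel_block','driver']:
    for n,p in P.items():
        print(t,n,[(np.round(b['point']).tolist(),round(b['score'],2)) for b in env.boxes_of(t,p)][:4])
E
```

```text
0.15 [0.138  0.6092 0.2308] [ 0.1112  0.9938 -0.0005 -0.0001]
scene 397.0506793084788 263.0121146689769 188.71569313339603 [0.9171 0.3613 0.8709]
side 491.4103077483529 262.7152474397744 193.64835944571232 [-0.0357 -0.8556  0.879 ]
wrist 297.3186396354542 252.02033167791853 187.78631468795993 [0.0605 0.6258 0.3728]
gauge scene [([144.0, 205.0], 0.59), ([230.0, 344.0], 0.47)]
gauge side [([284.0, 308.0], 0.78)]
gauge wrist [([361.0, 6.0], 0.58)]
pointer_grip scene [([131.0, 205.0], 0.65)]
pointer_grip side [([264.0, 313.0], 0.74), ([169.0, 239.0], 0.34)]
pointer_grip wrist []
bed scene [([270.0, 327.0], 0.97)]
bed side [([179.0, 244.0], 0.98)]
bed wrist [([373.0, 111.0], 0.77)]
clamped_piece scene [([277.0, 331.0], 0.91)]
clamped_piece side [([170.0, 236.0], 0.66)]
clamped_piece wrist []
loose_piece scene [([227.0, 288.0], 0.94), ([190.0, 374.0], 0.87), ([159.0, 312.0], 0.76)]
loose_piece side [([212.0, 170.0], 0.94), ([196.0, 256.0], 0.88), ([158.0, 267.0], 0.35)]
loose_piece wrist [([316.0, 18.0], 0.9)]
short_offcut scene [([322.0, 301.0], 0.57), ([293.0, 275.0], 0.38)]
short_offcut side [([158.0, 268.0], 0.65)]
short_offcut wrist []
weight scene [([170.0, 150.0], 0.68), ([289.0, 274.0], 0.65)]
weight side [([170.0, 279.0], 0.82), ([197.0, 255.0], 0.16)]
weight wrist []
steel_block scene [([172.0, 152.0], 0.64), ([231.0, 289.0], 0.36)]
steel_block side [([268.0, 372.0], 0.59)]
steel_block wrist []
driver scene [([230.0, 339.0], 0.73), ([272.0, 329.0], 0.27)]
driver side [([192.0, 216.0], 0.51)]
driver wrist [([360.0, 111.0], 0.74)]
```

View pics/scene.png

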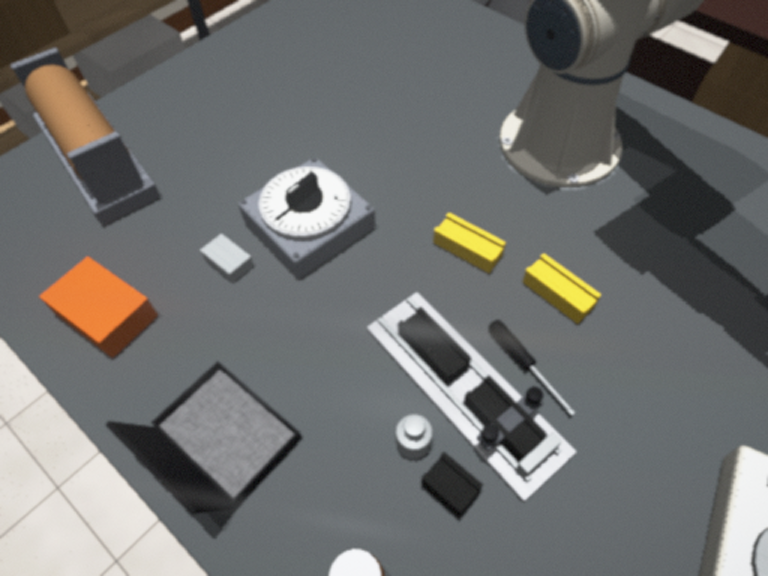

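View pics/side.png

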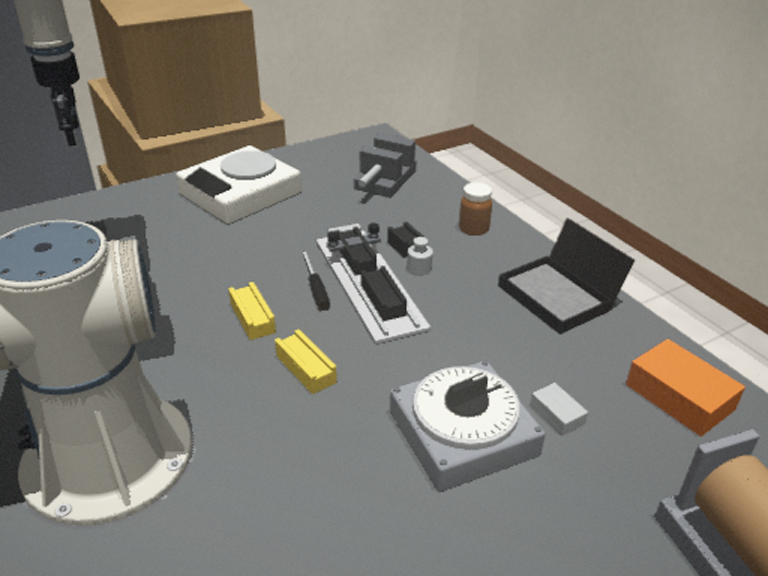

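The scene picture (1.5x) shows the loose black piece in the bed at (345,435), the clamped piece under the bar at (418,507), and the gauge at (200,305) with its pointer tip near (217,278). Lookalikes, as row,col in original pixels: two yellow profiles at (159,312) and (190,374), the black short offcut at (322,301), and the clamped piece at (277,331). I choose the black one in the channel at (228,289), and check it in a close crop.

```bash
python3 - <<'E'
from h import *
import pickle
np.set_printoptions(precision=4,suppress=True)
P=pickle.load(open('P0.pkl','rb')); s,d=P['scene'],P['side']
for n,a,b in [('gaugeknob',(131,205),(264,313)),('loose',(227,288),(196,256)),('clamped',(277,331),(170,236)),('bed',(270,327),(179,244)),('weight',(289,274),(170,279)),('offcut',(322,301),(158,268)),('block',(172,152),(268,372)),('driver',(230,339),(192,216))]:
    print(n,tri(s,a,d,b))
def cr(p,r,c,h,w,k):
    im=cv2.cvtColor(p['color'],cv2.COLOR_RGB2BGR)[r:r+h,c:c+w]; return cv2.resize(im,(w*k,h*k),interpolation=cv2.INTER_CUBIC)
m=np.zeros((600,800,3),np.uint8)
m[:300,:400]=cr(s,100,155,75,100,4); m[:300,400:]=cr(d,235,255,75,100,4)
m[300:,:400]=cr(s,190,240,150,200,2)[:, :400]; m[300:,400:]=cr(d,140,205,100,133,3)[:300,:400] if False else np.pad(cr(d,140,205,100,133,3),((0,0),(0,1),(0,0)))
cv2.imwrite('pics/mos.png',m)
E
```

```text
gaugeknob (array([ 0.4947, -0.2321,  0.0789]), np.float64(0.012274062232512198))
loose (array([0.5493, 0.1052, 0.0342]), np.float64(0.004698095519562215))
clamped (array([0.5745, 0.2572, 0.025 ]), np.float64(0.006494870957124658))
bed (array([0.5731, 0.231 , 0.0117]), np.float64(0.020482959079991182))
weight (array([0.6826, 0.1811, 0.034 ]), np.float64(0.004191078616780879))
offcut (array([0.6969, 0.2676, 0.0253]), np.float64(0.004033729140374776))
block (array([ 0.6532, -0.2744,  0.0212]), np.float64(0.004051624549240895))
driver (array([0.4683, 0.1981, 0.0192]), np.float64(0.004617699679867267))
```

View pics/mos.png

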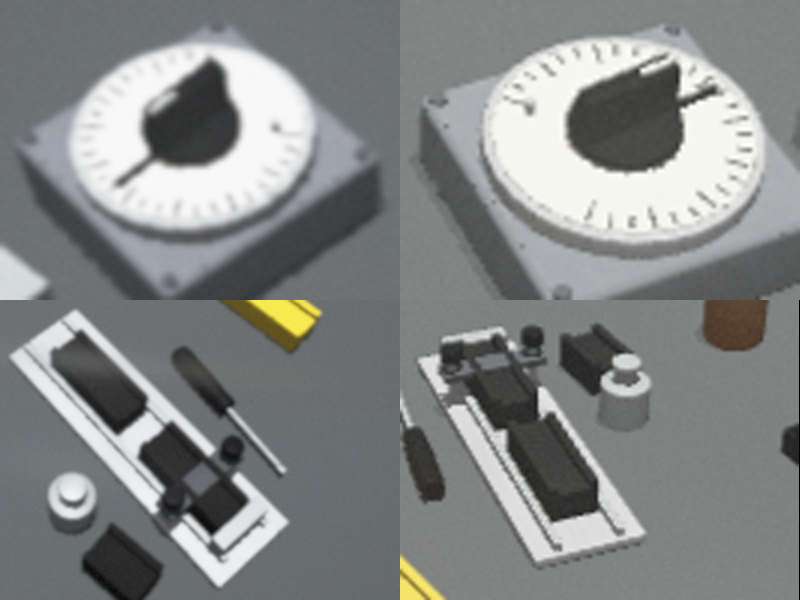

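The crop confirms the black loose piece in the channel, with a visible gap to the clamped one. The stop pin shows at scene (131.8,224.3) and side (261.3,287.5), and the pointer tip at scene (146.3,184.5) and side (257.5,334.3).

```bash
python3 - <<'E'
from h import *
import pickle
np.set_printoptions(precision=4,suppress=True)
P=pickle.load(open('P0.pkl','rb')); s,d=P['scene'],P['side']
print('pin',tri(s,(131.75,224.25),d,(261.25,287.5)),'tip',tri(s,(146.25,184.5),d,(257.5,334.25)))
for n,p,(r0,r1,c0,c1) in [('scene',s,(105,160,165,240)),('side',d,(238,300,270,355))]:
    g=p['color'].astype(int); m=((g.min(2)>170)).astype(np.uint8); mm=np.zeros_like(m); mm[r0:r1,c0:c1]=m[r0:r1,c0:c1]
    c=max(cv2.findContours(mm,cv2.RETR_EXTERNAL,cv2.CHAIN_APPROX_NONE)[0],key=cv2.contourArea)
    h=cv2.convexHull(c)[:,0,:]
    X=np.array([atz(p,(y,x),.07)[:2] for x,y in h])
    A=np.c_[2*X,np.ones(len(X))]; q=np.linalg.lstsq(A,(X**2).sum(1),rcond=None)[0]
    print(n,'centre',q[:2],'r',np.sqrt(q[2]+q[:2]@q[:2]))
bc=[(195,277.5),(217.5,245),(333.5,349),(301,384)]
B=[atz(s,c,.012) for c in bc]; print('bed corners',np.array(B),'c',np.mean(B,0))
# top-view mosaics, 1mm/px... x 0.40-0.75, y 0.0..0.35 at z=.052
def top(p,z,x0,x1,y0,y1,k):
    W=[(x0,y0),(x1,y0),(x1,y1),(x0,y1)]
    src=np.float32([proj(p,(x,y,z))[::-1] for x,y in W]); w=int((y1-y0)*k);h=int((x1-x0)*k)
    dst=np.float32([(w,h),(w,0),(0,0),(0,h)])
    return cv2.warpPerspective(cv2.cvtColor(p['color'],cv2.COLOR_RGB2BGR),cv2.getPerspectiveTransform(src,dst),(w,h))
a=top(s,.052,.40,.72,0,.4,1000);b=top(d,.052,.40,.72,0,.4,1000)
def grid(im):
    for i in range(0,400,50): cv2.line(im,(i,0),(i,320),(0,255,0) if i%100==0 else (0,120,0),1)
    for i in range(20,320,50): cv2.line(im,(0,i),(400,i),(0,255,0),1)
    return im
a2=top(s,.07,.38,.62,-.36,-.06,1333)[:, :400];b2=top(d,.07,.38,.62,-.36,-.06,1333)[:,:400]
o=np.zeros((600,800,3),np.uint8); a,b=grid(a),grid(b)
o[:320,:400]=a;o[:320,400:]=b
a2=cv2.resize(a2,(350,280));b2=cv2.resize(b2,(350,280)); o[320:,:350]=a2;o[320:,400:750]=b2
cv2.imwrite('pics/top.png',o)
E
```

```text
pin (array([ 0.4563, -0.1927,  0.0731]), np.float64(0.0034188607706508245)) tip (array([ 0.5592, -0.237 ,  0.0715]), np.float64(0.003456461488492006))
scene centre [ 0.4931 -0.2364] r 0.08180196573191006
side centre [ 0.4937 -0.2367] r 0.08826636715306055
bed corners [[0.4836 0.0205 0.012 ]
 [0.5872 0.0027 0.012 ]
 [0.6475 0.3548 0.012 ]
 [0.5404 0.3729 0.012 ]] c [0.5647 0.1877 0.012 ]Traceback (most recent call last):
  File "<stdin>", line 28, in <module>
ValueError: could not broadcast input array from shape (319,400,3) into shape (320,400,3)
```

```bash
cat >> h.py <<'E'
def goto(pos,yaw_y):
    """shift/turn (tool units) from measured pose to TCP pos, tool down with y axis at yaw_y deg"""
    s=env.read_state(); A=R.from_quat(s['orientation']); a=np.radians(yaw_y)
    y=np.array([np.cos(a),np.sin(a),0]);z=np.array([0,0,-1.]);B=R.from_matrix(np.c_[np.cross(y,z),y,z])
    print('t',round(float(s['clock']),2),'pos',np.round(s['tool_pos'],4),'F',np.round(s['wrist_force'],1),'turn',np.round((A.inv()*B).as_rotvec(True),2),'shift',np.round(A.inv().apply(np.array(pos)-s['tool_pos'])/.06,3))
E
python3 -c "
from h import *
goto((.54,.04,.231),-9.5)"
```

```text
t 1.5 pos [0.1381 0.6096 0.2313] F [-1.   0.4  0.1] turn [ 0.   -0.   86.73] shift [-8.630e+00 -7.778e+00  5.000e-03]
```

Request:
{"op": "send_rows", "data": {"rows": [[0, 0, 10, -0.7, -0.6, 0, 0], [0, 0, 20, -1.4, -1.3, 0, 0], [0, 0, 30, -2.1, -2.0, 0, 0], [0, 0, 40, -2.8, -2.7, 0, 0], [0, 0, 50, -3.5, -3.3, 0, 0]]}}

```text
clock: 2.12
tool_pos: [0.2998, 0.3683, 0.2315]
orientation: [0.523, 0.852, 0.0, 0.0]
wrist_force: [0.5, 0.2, -0.2]
opening: 0.004
gripper_force: 0.0
```

```bash
python3 -c "
from h import *
goto((.54,.04,.231),-9.5)"
```

```text
t 2.12 pos [0.2998 0.3683 0.2315] F [ 0.5  0.2 -0.2] turn [ 3.000e-02 -2.000e-02  3.642e+01] shift [-6.691  1.091  0.008]
```

Request:
{"op": "send_rows", "data": {"rows": [[0, 0, 9, -0.9, 0.15, 0, 0], [0, 0, 18, -1.8, 0.3, 0, 0], [0, 0, 27, -2.7, 0.45, 0, 0], [0, 0, 36.4, -3.6, 0.6, 0, 0], [0, 0, 36.4, -4.5, 0.73, 0, 0]]}}

```text
clock: 2.75
tool_pos: [0.4628, 0.1485, 0.2316]
orientation: [0.762, 0.647, 0.0, 0.0]
wrist_force: [0.9, 0.4, -0.5]
opening: -0.0
gripper_force: 0.0
```

```bash
python3 - <<'E'
from h import *
import pickle
np.set_printoptions(precision=4,suppress=True)
goto((.536,.01,.231),-9.5)
p=snap('wrist'); pickle.dump(p,open('P1.pkl','wb')); save(p,'w1.png',s=1.5)
for t in ['loose_piece','clamped_piece','loose_face','clamped_face']:
    print(t,[(np.round(b['point']).tolist(),round(b['score'],2)) for b in env.boxes_of(t,p)][:4])
E
```

```text
t 2.75 pos [0.4628 0.1485 0.2316] F [ 0.9  0.4 -0.5] turn [ 0.05 -0.03  0.2 ] shift [-2.081  1.578  0.011]
loose_piece [([138.0, 129.0], 0.86), ([248.0, 179.0], 0.68), ([178.0, 330.0], 0.67)]
clamped_piece [([57.0, 336.0], 0.75), ([113.0, 416.0], 0.38), ([178.0, 330.0], 0.34)]
loose_face [([141.0, 133.0], 0.74), ([248.0, 180.0], 0.69)]
clamped_face [([60.0, 334.0], 0.66)]
```

View pics/w1.png

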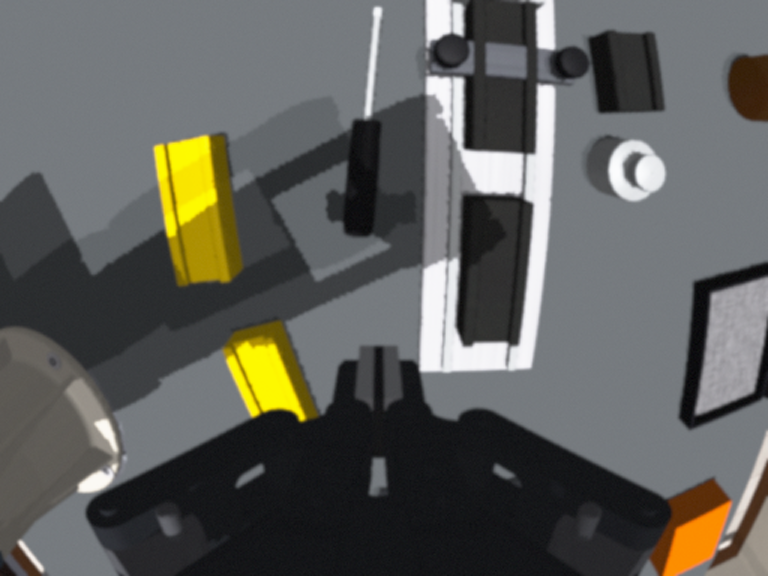

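The wrist view shows the loose piece in the channel with its far end at row 197, near end at row 342 and columns 460–530. The clamped end is at row 150, and the closed fingers are at (375,385).

```bash
python3 - <<'E'
from h import *
import pickle
np.set_printoptions(precision=4,suppress=True)
p=pickle.load(open('P1.pkl','rb'))
P0=pickle.load(open('P0.pkl','rb')); s,d=P0['scene'],P0['side']
a=np.radians(80.5);e=np.array([np.cos(a),np.sin(a)]);n=np.array([-e[1],e[0]]);c=np.array([.5647,.1877])
def f(nm,q,z,k=1.5):
    X=atz(p,(q[0]/k,q[1]/k),z)[:2]; print(nm,X,'along',(X-c)@e,'side',(X-c)@n)
f('loose farL',(197,464),.052);f('loose farR',(199,531),.052);f('loose nearL',(332,460),.052);f('loose nearR',(343,520),.052)
f('clampL',(150,467),.052);f('clampR',(152,535),.052)
f('bedL',(370,421),.012);f('bedR',(368,532),.012)
L=np.array([.5493,.1052]);print('net loose along',(L-c)@e,(L-c)@n)
# height check: loose piece far-right corner seen in scene crop (148,400)->(240,314)
print(tri(s,(240,314),p,(197/1.5,464/1.5)), tri(s,(252,299),p,(199/1.5,531/1.5)))
goto((.536,.01,.231),-9.5)
E
```

```text
loose farL [0.5305 0.1768] along -0.016401339752371777 side 0.031959505368253205
loose farR [0.5819 0.1686] along -0.016004454162135605 side -0.0201668696408587
loose nearL [0.5157 0.0704] along -0.1237658229735282 side 0.028936902537680956
loose nearR [0.5653 0.051 ] along -0.13470051749813036 side -0.023164323194964972
clampL [0.5373 0.2107] along 0.018200744512947727 side 0.030853646045436802
clampR [0.589  0.2036] along 0.019653973971702425 side -0.02136223583723496
bedL [0.4812 0.0187] along -0.1804706390343794 side 0.05448983170321949
bedR [ 0.5881 -0.0003] along -0.1815303598354879 side -0.05405844857796037
net loose along -0.08391029525707604 0.0015723707801674307
(array([0.5337, 0.1738, 0.0337]), np.float64(0.0004851594989660087)) (array([0.5845, 0.1679, 0.0439]), np.float64(0.0014091531351915817))
t 3.0 pos [0.4614 0.15   0.2312] F [-0.1  0.3 -0.4] turn [-0.03 -0.01  0.27] shift [-2.104  1.601  0.002]
```

Request:
{"op": "send_rows", "data": {"rows": [[0, 0, 0, -0.7, 0.55, 0, 0], [0, 0, 0, -1.4, 1.1, 0, 0], [0, 0, 0, -1.88, 1.56, 0.4, 0], [0, 0, 0, -1.88, 1.56, 1.2, 0], [0, 0, 0, -1.88, 1.56, 2.0, 0]], "force": 60}}

```text
clock: 3.62
tool_pos: [0.5362, 0.0248, 0.1104]
orientation: [0.761, 0.649, 0.001, 0.0]
wrist_force: [-0.3, 0.8, -0.5]
opening: -0.001
gripper_force: 0.0
```

```bash
python3 - <<'E'
from h import *
p=snap('wrist'); save(p,'w2.png',s=1.5)
goto((.535,.0233,.035),-9.5)
E
```

```text
t 3.67 pos [0.5321 0.0249 0.1046] F [-3.9  0.7 -5.6] turn [-0.43  0.08  0.42] shift [-0.017  0.06   1.159]
```

View pics/w2.png

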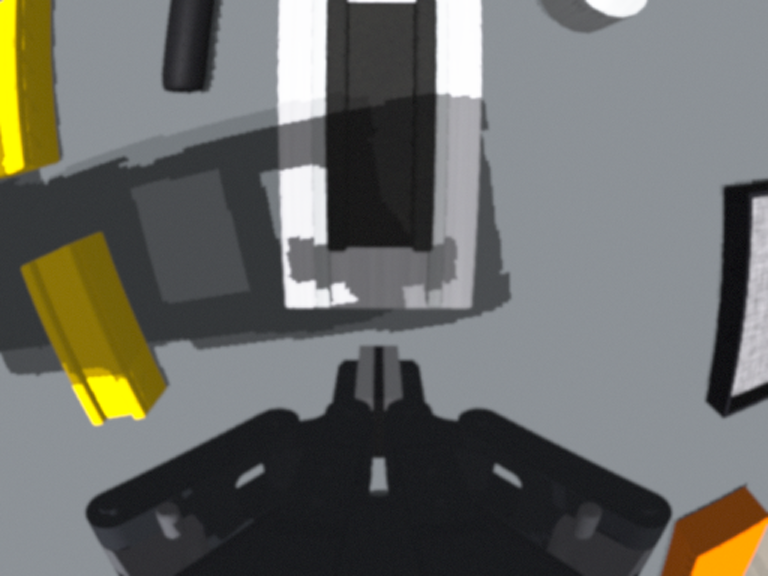

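The piece is centred ahead of the fingers: near end at row 248, columns 328–436, with the fingers at column 378. I descend and push.

Request:
{"op": "send_rows", "data": {"rows": [[0, 0, 0, 0, 0, 0.6, 0], [0, 0, 0, 0, 0, 1.15, 0], [0, 0, 0, 0, 0, 1.15, 0], [0, 0, 0, 0.2, 0, 1.15, 0], [0, 0, 0, 0.4, 0, 1.15, 0]]}}

```text
clock: 4.3
tool_pos: [0.5412, 0.0487, 0.0441]
orientation: [0.761, 0.648, 0.001, 0.001]
wrist_force: [-0.4, -0.6, 2.8]
opening: -0.001
gripper_force: 1.1
```

Request:
{"op": "send_rows", "data": {"rows": [[0, 0, 0, 0.1, 0, 0, 0], [0, 0, 0, 0.2, 0, 0, 0], [0, 0, 0, 0.3, 0, 0, 0], [0, 0, 0, 0.35, 0, 0, 0], [0, 0, 0, 0.35, 0, 0, 0]]}}

```text
clock: 4.92
tool_pos: [0.5446, 0.0686, 0.0441]
orientation: [0.761, 0.649, 0.001, 0.001]
wrist_force: [-1.3, -3.2, 8.6]
opening: -0.0
gripper_force: 4.5
```

```bash
python3 - <<'E'
from h import *
p=snap('wrist'); save(p,'w3.png',s=1.2)
goto((.535,.0233,.035),-9.5)
E
```

```text
t 4.97 pos [0.5446 0.0686 0.0441] F [-0.9 -2.9  9.3] turn [ 0.16 -0.01  0.38] shift [-0.771 -0.038  0.151]
```

View pics/w3.png

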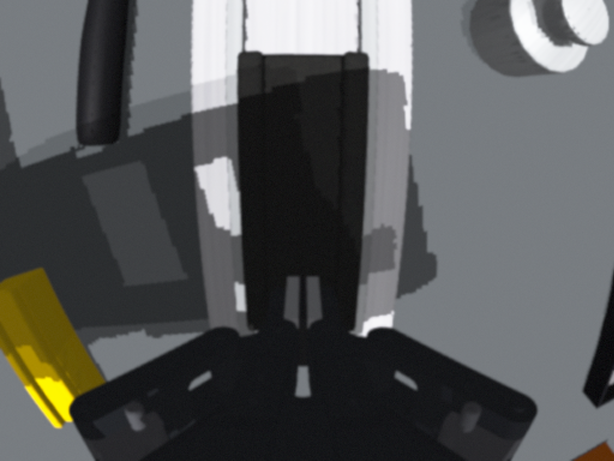

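The fingers came down in the groove on top of the piece (tip at row 278). I lift, back off and descend behind its end.

Request:
{"op": "send_rows", "data": {"rows": [[0, 0, 0, 0, 0, -0.4, 0], [0, 0, 0, -0.5, 0, -0.4, 0], [0, 0, 0, -1.05, 0, -0.4, 0], [0, 0, 0, -1.05, 0, -0.4, 0], [0, 0, 0, -1.05, 0, -0.1, 0]]}}

```text
clock: 5.6
tool_pos: [0.535, 0.0066, 0.0493]
orientation: [0.761, 0.648, 0.002, 0.001]
wrist_force: [0.3, 0.5, -0.7]
opening: 0.002
gripper_force: 0.0
```

Request:
{"op": "send_rows", "data": {"rows": [[0, 0, 0, 0, 0, 0.15, 0], [0, 0, 0, 0, 0, 0.25, 0], [0, 0, 0, 0, 0, 0.25, 0], [0, 0, 0, 0, 0, 0.25, 0]]}}

```text
clock: 6.1
tool_pos: [0.5334, 0.0062, 0.0333]
orientation: [0.761, 0.648, 0.0, 0.0]
wrist_force: [0.1, -0.7, 0.3]
opening: 0.006
gripper_force: 0.0
```

Request:
{"op": "send_rows", "data": {"rows": [[0, 0, 0, 0.15, 0, 0, 0], [0, 0, 0, 0.3, 0, 0, 0], [0, 0, 0, 0.45, 0, 0, 0], [0, 0, 0, 0.6, 0, 0, 0], [0, 0, 0, 0.75, 0, 0, 0]]}}

```text
clock: 6.72
tool_pos: [0.5405, 0.0509, 0.0334]
orientation: [0.761, 0.649, -0.0, 0.0]
wrist_force: [0.0, -2.3, 1.5]
opening: 0.006
gripper_force: 1.2
```

Request:
{"op": "send_rows", "data": {"rows": [[0, 0, 0, 0.1, 0, 0, 0], [0, 0, 0, 0.2, 0, 0, 0], [0, 0, 0, 0.25, 0, 0, 0], [0, 0, 0, 0.3, 0, 0, 0]]}}

```text
clock: 7.22
tool_pos: [0.5433, 0.0682, 0.0333]
orientation: [0.761, 0.648, -0.0, 0.0]
wrist_force: [-0.4, -3.6, 2.5]
opening: -0.0
gripper_force: 1.3
```

Request:
{"op": "send_rows", "data": {"rows": [[0, 0, 0, 0.05, 0, 0, 0], [0, 0, 0, 0.1, 0, 0, 0], [0, 0, 0, 0.1, 0, 0, 0]]}}

```text
clock: 7.6
tool_pos: [0.5443, 0.0745, 0.0332]
orientation: [0.761, 0.648, 0.0, -0.0]
wrist_force: [-0.7, -0.3, 0.4]
opening: 0.004
gripper_force: 0.0
```

Request:
{"op": "send_rows", "data": {"rows": [[0, 0, 0, 0.05, 0, 0, 0], [0, 0, 0, 0.1, 0, 0, 0], [0, 0, 0, 0.1, 0, 0, 0]]}}

```text
clock: 7.98
tool_pos: [0.5444, 0.0778, 0.0332]
orientation: [0.761, 0.649, -0.002, 0.001]
wrist_force: [-2.1, -18.2, 4.2]
opening: -0.008
gripper_force: 9.2
```

```bash
python3 - <<'E'
from h import *
p=snap('wrist'); save(p,'w4.png',s=1.2)
goto((.535,.0233,.035),-9.5)
E
```

```text
t 8.03 pos [0.5444 0.0778 0.0332] F [ -1.6 -18.4   5.1] turn [-0.07  0.21  0.41] shift [-0.921 -0.011 -0.027]
```

View pics/w4.png

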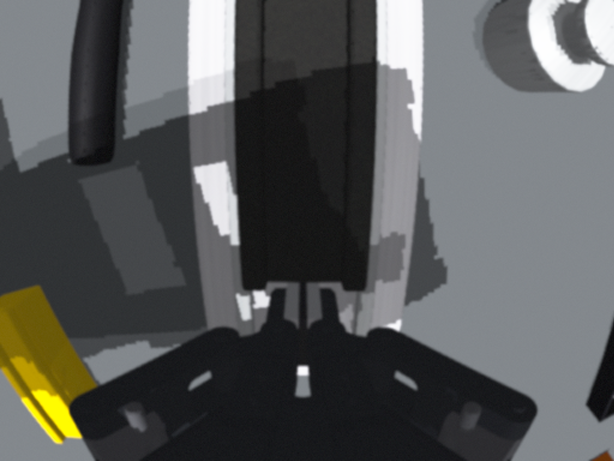

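The piece met firm resistance (18 N) at the expected spot, with its end against the fingers at row 285. I back off, lift, and go to the gauge.

Request:
{"op": "send_rows", "data": {"rows": [[0, 0, 0, -0.15, 0, 0, 0], [0, 0, 0, -0.5, 0, 0, 0], [0, 0, 0, -0.6, 0, -0.7, 0], [0, 0, 0, -0.6, 0, -1.6, 0.5], [0, 0, 0, -0.6, 0, -2.5, 1]]}}

```text
clock: 8.65
tool_pos: [0.5389, 0.0436, 0.1846]
orientation: [0.762, 0.648, -0.0, -0.0]
wrist_force: [0.7, 0.4, -0.3]
opening: 0.419
gripper_force: 0.0
```

```bash
python3 - <<'E'
from h import *
goto((.4935,-.2365,.2),-90)
E
```

```text
t 8.65 pos [0.5389 0.0436 0.1846] F [ 0.7  0.4 -0.3] turn [-4.00e-02  2.00e-02  8.08e+01] shift [-4.729 -0.    -0.257]
```

Request:
{"op": "send_rows", "data": {"rows": [[0, 0, 10, -0.8, 0, -0.2, 1], [0, 0, 20, -1.6, 0, -0.4, 1], [0, 0, 30, -2.4, 0, -0.5, 1], [0, 0, 40, -3.2, 0, -0.5, 1], [0, 0, 50, -4.0, 0, -0.5, 1]]}}

```text
clock: 9.28
tool_pos: [0.5003, -0.1945, 0.2134]
orientation: [0.965, 0.263, 0.0, 0.0]
wrist_force: [0.8, -0.1, -0.3]
opening: 1.001
gripper_force: 0.0
```

```bash
python3 - <<'E'
from h import *
goto((.4635,-.2365,.2),-90)
E
```

```text
t 9.28 pos [ 0.5003 -0.1945  0.2134] F [ 0.8 -0.1 -0.3] turn [ 0.000e+00 -3.000e-02  3.049e+01] shift [-0.884  0.292  0.222]
```

Request:
{"op": "send_rows", "data": {"rows": [[0, 0, 10, -0.5, 0.2, 0, 1], [0, 0, 20, -0.88, 0.29, 0, 1], [0, 0, 30.5, -0.88, 0.29, 0.2, 1], [0, 0, 30.5, -0.88, 0.29, 0.2, 1]]}}

```text
clock: 9.78
tool_pos: [0.4636, -0.2348, 0.2006]
orientation: [1.0, 0.003, -0.001, -0.0]
wrist_force: [0.2, 0.4, -0.4]
opening: 1.0
gripper_force: 0.0
```

```bash
python3 - <<'E'
from h import *
import pickle
p=snap('wrist'); pickle.dump(p,open('P5.pkl','wb')); save(p,'w5.png',s=1.5)
goto((.4935,-.2365,.15),-90)
for t in ['gauge','pointer_grip']: print(t,[(np.round(b['point'],1).tolist(),round(b['score'],2)) for b in env.boxes_of(t,p)][:2])
E
```

```text
t 9.82 pos [ 0.4642 -0.2347  0.2011] F [-0.2  0.4 -0.2] turn [-0.03  0.04  0.53] shift [0.489 0.035 0.851]
gauge [([139.6, 252.4], 0.8)]
pointer_grip [([147.6, 253.3], 0.84)]
```

View pics/w5.png

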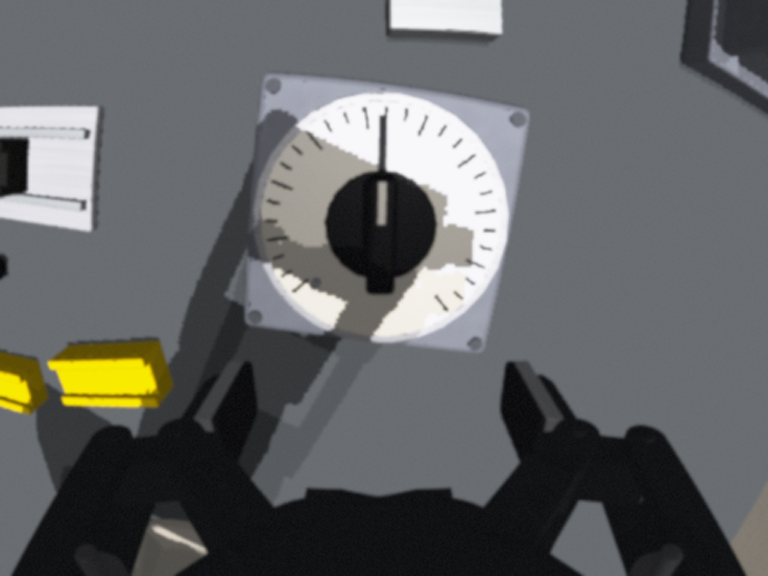

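The knob bar is centred at (381,224), its pointer tip at (383,115), pointing along world +x. The stop pin is at (315,283). The bar already lines up with the grip.

```bash
python3 - <<'E'
from h import *
import pickle
np.set_printoptions(precision=4,suppress=True)
p=pickle.load(open('P5.pkl','rb')); s=pickle.load(open('P0.pkl','rb'))['scene']
k=1.5
A=lambda r,c,z:atz(p,(r/k,c/k),z)[:2]
C=(A(172,381,.081)+A(277,381,.081))/2; print('disc',C)
D=(A(219,262,.07)+A(219,508,.07)+A(93,385,.07)+A(343,380,.07))/4; print('dial',D)
for n,q,z in [('pin',(283,315),.072),('tip',(115,383),.073)]:
    v=A(*q,z)-D; print(n,v,np.degrees(np.arctan2(v[1],v[0])))
print('bar top near/far',A(181,381,.114),A(293,379,.114))
goto((D[0],D[1],.088),-90.5)
E
```

```text
disc [ 0.4919 -0.2372]
dial [ 0.4928 -0.2391]
pin [-0.0401  0.044 ] 132.34768517126383
tip [0.0651 0.0011] 0.987582649021582
bar top near/far [ 0.5216 -0.2368] [ 0.4611 -0.2362]
t 9.93 pos [ 0.4649 -0.2345  0.2016] F [0.7 0.2 0.4] turn [ 0.   -0.02  1.06] shift [0.464 0.081 1.893]
```

Request:
{"op": "send_rows", "data": {"rows": [[0, 0, 0, 0.46, 0.045, 0.5, 1], [0, 0, 0, 0.46, 0.045, 1.2, 1], [0, 0, 0, 0.46, 0.045, 1.85, 1], [0, 0, 0, 0.46, 0.045, 1.85, 1], [0, 0, 0, 0.46, 0.045, 1.85, 0.5]], "force": 40}}

```text
clock: 10.55
tool_pos: [0.4933, -0.2373, 0.0916]
orientation: [1.0, 0.004, 0.001, 0.0]
wrist_force: [0.9, 0.7, -0.2]
opening: 0.817
gripper_force: 0.0
```

Request:
{"op": "send_rows", "data": {"rows": [[0, 0, 0, 0, 0, 0, 0], [0, 0, 0, 0, 0, 0, 0], [0, 0, 0, 0, 0, 0, 0], [0, 0, 0, 0, 0, 0, 0], [0, 0, 0, 0, 0, 0, 0]]}}

```text
clock: 11.18
tool_pos: [0.4927, -0.2361, 0.0914]
orientation: [1.0, 0.003, 0.0, -0.001]
wrist_force: [-0.9, 8.2, 10.9]
opening: 0.177
gripper_force: 39.8
```

Request:
{"op": "send_rows", "data": {"rows": [[0, 0, -9, 0, 0, 0, 0], [0, 0, -18, 0, 0, 0, 0], [0, 0, -27, 0, 0, 0, 0], [0, 0, -36, 0, 0, 0, 0], [0, 0, -45, 0, 0, 0, 0]]}}

```text
clock: 11.8
tool_pos: [0.4926, -0.2357, 0.0913]
orientation: [0.922, 0.387, 0.001, -0.001]
wrist_force: [-1.7, 9.7, 12.5]
opening: 0.179
gripper_force: 40.0
```

Request:
{"op": "send_rows", "data": {"rows": [[0, 0, -9, 0, 0, 0, 0], [0, 0, -18, 0, 0, 0, 0], [0, 0, -27, 0, 0, 0, 0], [0, 0, -36, 0, 0, 0, 0], [0, 0, -40, 0, 0, 0, 0]]}}

```text
clock: 12.42
tool_pos: [0.4923, -0.2355, 0.0914]
orientation: [0.734, 0.679, 0.001, -0.001]
wrist_force: [-2.5, 10.3, 13.1]
opening: 0.178
gripper_force: 40.2
```

Request:
{"op": "send_rows", "data": {"rows": [[0, 0, -9, 0, 0, 0, 0], [0, 0, -18, 0, 0, 0, 0], [0, 0, -27, 0, 0, 0, 0], [0, 0, -34, 0, 0, 0, 0], [0, 0, -37, 0, 0, 0, 0]]}}

```text
clock: 13.05
tool_pos: [0.4919, -0.2355, 0.0913]
orientation: [0.481, 0.877, 0.001, -0.001]
wrist_force: [-4.0, 9.8, 14.9]
opening: 0.181
gripper_force: 40.4
```

```bash
python3 - <<'E'
from h import *
goto((.4927,-.237,.0914),-90)
s=env.read_state(); print(np.round(s['moment'],2),np.round(s['q'],2))
E
```

```text
t 13.05 pos [ 0.4919 -0.2355  0.0913] F [-4.   9.8 14.9] turn [-1.4000e-01 -1.2000e-01  1.2245e+02] shift [-0.029 -0.003 -0.001]
[1.75 0.55 0.  ] [-0.45  0.41  1.92  0.    0.82 -1.02]
```

Request:
{"op": "send_rows", "data": {"rows": [[0, 0, -4, 0, 0, 0, 0], [0, 0, -8, 0, 0, 0, 0], [0, 0, -11, 0, 0, 0, 0], [0, 0, -11, 0, 0, 0, 0]]}}

```text
clock: 13.55
tool_pos: [0.492, -0.2357, 0.0914]
orientation: [0.398, 0.917, 0.001, -0.001]
wrist_force: [-5.3, 8.2, 15.2]
opening: 0.181
gripper_force: 76.2
```

```bash
python3 - <<'E'
from h import *
goto((.4927,-.237,.0914),-90)
s=env.read_state(); print(np.round(s['moment'],2))
E
```

```text
t 13.55 pos [ 0.492  -0.2357  0.0914] F [-5.3  8.2 15.2] turn [-1.1000e-01 -1.9000e-01  1.3309e+02] shift [-0.024 -0.006  0.001]
[ 1.36  0.77 -2.1 ]
```

The moment jumped to -2.1 N m, so the pointer is against the stop. I ease off slightly and release.

Request:
{"op": "send_rows", "data": {"rows": [[0, 0, 0.8, 0, 0, 0, 0.25], [0, 0, 0.8, 0, 0, 0, 1], [0, 0, 0.8, 0, 0, 0, 1], [0, 0, 0.8, 0, 0, 0, 1], [0, 0, 0.8, 0, 0, 0, 1]]}}

```text
clock: 14.18
tool_pos: [0.4924, -0.237, 0.0902]
orientation: [0.402, 0.915, -0.0, -0.0]
wrist_force: [-0.7, 0.4, 0.1]
opening: 1.0
gripper_force: 0.0
```

Request:
{"op": "send_rows", "data": {"rows": [[0, 0, 0, 0, 0, -0.5, 1], [0, 0, 0, 0, 0, -1.2, 1], [0, 0, 0, -0.5, 0, -2.0, 1], [0, 0, 0, -1.0, 0, -2.4, 1], [0, 0, 0, -1.0, 0, -2.4, 1]]}}

```text
clock: 14.8
tool_pos: [0.5351, -0.283, 0.2365]
orientation: [0.403, 0.915, -0.0, 0.002]
wrist_force: [-0.6, 0.1, 0.0]
opening: 1.0
gripper_force: 0.0
```

```bash
python3 - <<'E'
from h import *
import pickle
p=snap('wrist'); s=snap('scene'); d=snap('side'); pickle.dump((p,s,d),open('P6.pkl','wb'))
def cr(p,r,c,h,w,W,H):
    im=cv2.cvtColor(p['color'],cv2.COLOR_RGB2BGR)[r:r+h,c:c+w]; return cv2.resize(im,(W,H),interpolation=cv2.INTER_CUBIC)
m=np.vstack([np.hstack([cr(p,20,120,225,300,400,300),cr(d,235,255,75,100,400,300)]),np.hstack([cr(s,190,240,150,200,400,300),cr(d,140,205,100,133,400,300)])])
cv2.imwrite('pics/fin.png',m)
goto((.4927,-.237,.0914),-90)
E
```

```text
t 14.95 pos [ 0.5318 -0.2804  0.233 ] F [-1.2  0.5 -0.6] turn [-1.9000e-01 -2.0000e-02  1.3253e+02] shift [0.968 0.011 2.362]
```

View pics/fin.png

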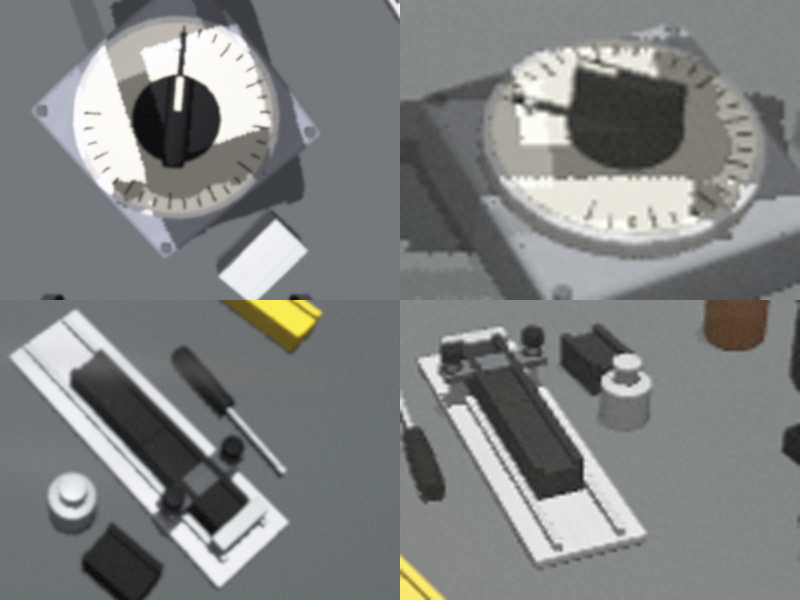

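```bash
python3 - <<'E'
from h import *
import pickle
np.set_printoptions(precision=4,suppress=True)
p,s,d=pickle.load(open('P6.pkl','rb'))
A=lambda p,r,c,z:atz(p,(r,c),z)[:2]
f=lambda x,y,z:A(p,20+y*.75,120+x*.75,z)
D=(f(74,117,.07)+f(276,117,.07)+f(176,17,.07)+f(176,218,.07))/4
v=f(183,33,.073)-D; b=f(178,80,.114)-f(172,165,.114); print(D,[np.degrees(np.arctan2(q[1],q[0])) for q in (v,b)])
# yaw from box corners (z=.055) new: left (38,108), bottom(165,250), right (316,132)
for a,c in [((38,108),(165,250)),((165,250),(316,132))]:
    w=f(*c,.055)-f(*a,.055); print('edge',w,np.degrees(np.arctan2(w[1],w[0])))
t=tri(s,(131.75,224.25),d,(261.25,287.5))
x=atz(d,(235+102/4,255+120/4),.073)[:2]-np.array([.4927,-.2372]); print('side tip',x,np.degrees(np.arctan2(x[1],x[0])))
E
```

```text
[ 0.4903 -0.2362] [np.float64(127.52078474754035), np.float64(128.4762551269166)]
edge [ 0.1632 -0.0216] -7.553115107050335
edge [0.0229 0.1645] 82.07479137120998
side tip [-0.0387  0.0484] 128.59232333811931
```

The pointer reads about 128°, against the expected zero mark at about 127°, and the dial shows it at the pin. In the bottom crops the two profiles form one continuous length, and the weight, offcut, and driver haven't moved. I hand in the job.

```bash
python3 -c "
from workcell import env
print(env.sign_off())"
```

```text
the job is handed in; nothing more can be done
None
```

The loose profile now butts against the clamped length with no visible gap, the pointer reads at its zero stop within measuring error, the gripper is open and clear, and the job was handed in at about 15 s (no verdict was returned).

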